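Press the end cap home on a gas filter cartridge

TASK

Set the loose white filter cartridge upright in the nest of the hand press, lengthwise between the two jaw buttons (either end first), and let go of it. Then squeeze the two handles together slowly until you feel the cap's resistance peak and give way, stop right there so the cap is snapped in but not crushed, and let the handles spring open, leaving the cartridge in the nest. Push the cap only with the press, never with the fingers, and leave the other things on the bench alone.

Things in the scene. Friction and masses are not known exactly. Their poses are not given: they have to be found in the camera images.
- cartridge: Loose filter cartridge: white ribbed plastic block 36 wide (x), 40 long (y from -26 to +14), 36 high, 90 to 120 g; 10 mm wide, 10 mm high stub pipe on top at y -13. A grey end cap stands proud at the +y end: 52 mm over all before, 46 after pressing. Origin: middle of that 52 mm, on the underside; z up. Grip the white part across x, fingertips at least 11 mm above its underside.
- cap_face (a point): Centre of the end cap's outer face, a grey plate 34 x 34 x 4 mm; 26 mm from the cartridge's origin along its y before pressing, 18 mm up.
- cap (a joint): How far the cap is pushed in (m): 0 at start, 0.006 snapped home (0.0052 to 0.0066 is right). Resists up to about 26 N on the cap near 2 mm, nothing at 3 mm, then jumps home by itself and needs no more pressing. Past home it resists with only about 11 N; past 0.0066 it is crushed for good, so a squeeze as strong as the peak, kept up after the give, crushes it.
- nest (a point): Centre of the press's nest floor, a pad 40 (x) x 44 (y) mm, 32 mm above the bench. x points to the hinge pins (away from the handles), y to the press's left, z up. The cartridge stands on it with its y along or against this y. At both x sides an outward-leaning lip, 8 mm high, 41 mm apart at the floor, 48 at the top. No walls at the y ends: the cartridge slides along y, so the jaws centre it.
- hinge (a point): Midway between the two upright hinge pins, 80 mm from the nest centre in the nest's x, 50 mm above the bench; pins 24 mm thick, 22 mm left and right of here, tops 64 mm above the bench. The press is screwed down; its foot plate spans 50 mm before the nest to 110 mm behind it, 125 mm wide, 12 mm high.
- right_button (a point): Tip of the right jaw's round steel button (18 mm thick), on the right handle's arm; handles open, it is 30.2 mm right (-y) of the nest centre, 18 mm above the nest floor. The arms beside the nest are 14 mm high bars, inner faces 46 mm from the nest's middle line.
- left_jaw (a point): Tip of the left jaw's button if its adjusting screw were fully back: 44.2 mm left (+y) of the nest centre with handles open, 18 mm above the nest floor. The screw's setting is not measured and differs each time: the button really stands 0 to 14 mm further in (18 mm thick, round). So the jaws must close by 8 to 23 mm in all before both touch the cartridge.
- left_grip (a point): Middle of the left handle's black grip, 50 mm above the bench, 70 mm from the nest centre away from the hinge, 31 mm left of the middle line. Each grip is a level bar 8 mm thick, 16 high, 75 long, nothing under it. Open, the pair measures 70 mm over the outsides here: take both together from above, across, and close. At the give this is about 22 to 50 mm, depending on the screw.
- right_grip (a point): The same point on the right handle, 31 mm right of the middle line.
- left_handle (a joint): Left handle's angle (rad): 0 open, growing as it is squeezed inward, at most 0.26. It turns about its pin, 22 mm left of the middle line; a light spring (about 1 N at the grip) opens it. Jaw button 80 mm, grip 150 mm from the pin: each finger feels about half the force on the cap (some 13 to 15 N at the peak, spring included) and grips move 1.9 times as far as jaws.
- right_handle (a joint): The right handle's angle, likewise, inward positive, about its own pin 22 mm right of the middle line.
- dish_a: Bystander: small closed culture dish, 54 mm wide, 15 mm high, origin under its centre.
- dish_b: Bystander: larger closed culture dish, 86 mm wide, 15 mm high, origin under its centre.
- reagent: Bystander: amber reagent bottle, 50 mm wide, 100 mm high, origin under its centre.
- tip_box: Bystander: box of pipette tips, 82 x 117 x 57 mm, origin under its centre.
- tweezers: Bystander: steel tweezers lying flat, about 130 mm long, 6 mm high.
- jar: Bystander: screw-top jar, 48 mm wide, 60 mm high, origin under its centre.
- old_filter: Bystander: used round filter, 42 mm wide, 40 mm high with its stub, origin under its centre.

How it is judged:
By the outcome, as a careful person would: the job done as asked, in the order asked, and still so for the second after the job is handed in, with the robot touching nothing.
It also fails if it takes over 64 s, if anything falls off the work surface, if the arm or the gripper's body presses on something with over 40 N, if the wrist force passes 120 N, or if a joint passes its speed limit or range.

ROBOT

A 6-joint arm with a two-finger parallel gripper is mounted at the origin on the work surface. World frame = base frame: x ahead of the robot, y to its left, z up, the work surface at z = 0. Lengths are in mm, angles in degrees, forces in N, time in s.
With the tool pointing down it reaches from about 325 to 775 mm from the base axis. Payload 5.5 kg.
Tool frame: the origin (TCP) lies between the finger pads; the fingertips stand 8 mm ahead of it and the grasp point (between the pads) lies 11 mm behind it; x points along the fingers, z is the direction in which the jaws open and shut, and the axes are right-handed (so a half turn about x gives the same grasp; the last joint's range is limited). The gripper opens to 88 mm and grips with 3 to 60 N. Pads are 20 mm wide; open, the fingers measure 115 mm over their backs; the gripper's body (75 mm by 178 mm) begins 61 mm behind the grasp point.
Start: joints at [70.147, 5.22, 70.514, -0, 104.267, -3.249], TCP at [171.461, 574.994, 230.631] pointing down, gripper open.
Joint ranges: [-164.24, 164.24], [-49.07, 125.15], [9.68, 141.18], [-86.29, 266.29], [3.28, 154.24], [-151.56, 151.56]. Speed limits (degrees/s): [147.25, 147.25, 172.46, 180, 180, 180].

INTERFACE

Orientations are given as [roll, pitch, yaw] about the fixed x, y, z axes, in that order (R = Rz(yaw) Ry(pitch) Rx(roll)).
In Python, from rig import bot, hand, optics, readout gives the robot as it stands. The module is installed in compiled form; this text tells all that it offers. Calls block until the motion is done:
- bot.move_to(position, orientation): joint-space move of the TCP to a pose.
- bot.move_linear(position, orientation=None, feed=150, force_limit=None): straight line of the TCP; orientation=None keeps the orientation; feed is the mean speed in mm/s. With force_limit (N) it stops when the force on the tool has changed by that much, and returns True; else False.
- bot.movej(angles): joint-space move.
- hand.grip(opening, force=None): finger opening in mm; force is the grip in N (None keeps the last); returns when the fingers have stopped.
- bot.pause(seconds).
- bot.ik(position, orientation): joint angles nearest the present ones, or None.
- optics.snapshot(name): name is "side" or "top"; returns (picture, depth): 384x512x3 uint8, red, green, blue; 384x512 float32, mm along the optical axis (not along the pixel's ray), 0 where there is no reading.
- optics.camera_info(name): a dict with "fx", "fy", "cx", "cy" (pixels), "T" (4x4, takes a point from camera to world coordinates). Camera axes: x right, y down, z forward; pixel columns grow to the right and rows downward; lengths in mm; the calibration is good to about 2 mm. A picture is of the moment at which its call begins. camera_info takes no time and is no camera call.
A pose or a line that the arm cannot do raises bot.MotionError and nothing moves.
- bot.close_job(): hands the job in, once; it reports no verdict.
Readings, each from a call of its own:
- readout.read_time(): time.
- readout.read_qpos(): joint angles.
- readout.read_qd(): joint speeds.
- readout.read_tau(): joint torques, N m.
- readout.read_tcp_pos(): TCP position.
- readout.read_tcp_rot(): TCP orientation.
- readout.read_force(): force on the tool from outside, world axes, zero at the start.
- readout.read_moment(): the same for the moment, N m.
- readout.read_gripper_width(): finger opening in mm.
Only numpy, scipy, OpenCV 4.12 (cv2) and the standard library are available. Lean on these libraries where they do the work, as an engineer would, in place of code of your own. Each camera call takes 0.05 s, during which the arm holds its last target. There are 200 camera calls.

## Working session

There is one attempt and no reset: what is moved stays moved. The work goes in short steps, each a Python script; the robot and the scene stay as the last script left them, time stands still between calls to the robot, and variables do not carry over. Pictures are saved under pics/ and viewed, about 8 in all and at most 12, crops included, and the job is handed in when it is done.

```bash
mkdir -p pics; cat > h.py <<'E'
import numpy as np, cv2
from rig import bot, hand, optics, readout
def snap(n,f):
    p,d=optics.snapshot(n); cv2.imwrite(f'pics/{f}.png',p[:,:,::-1]); np.savez(f'pics/{f}.npz',p=p,d=d); return p,d
def cloud(n,d):
    c=optics.camera_info(n); v,u=np.mgrid[:384,:512]
    P=np.stack([(u-c['cx'])/c['fx']*d,(v-c['cy'])/c['fy']*d,d],-1)
    T=np.array(c['T']); W=P@T[:3,:3].T+T[:3,3]; W[d<=0]=np.nan; return W
E
python3 - <<'E'
from h import *
a,_=snap('top','t0'); b,_=snap('side','s0')
for n in('top','side'):
    c=optics.camera_info(n);print(n,{k:np.round(v,2).tolist() for k,v in c.items()})
E
```

```text
top {'fx': 402.29, 'fy': 402.29, 'cx': 255.86, 'cy': 196.84, 'T': [[0.01, -0.99, 0.1, 433.2], [-1.0, -0.01, -0.0, 6.05], [0.0, -0.1, -0.99, 1290.66], [0.0, 0.0, 0.0, 1.0]]}
side {'fx': 495.2, 'fy': 495.2, 'cx': 259.88, 'cy': 192.69, 'T': [[-0.9, -0.32, 0.29, 127.06], [-0.44, 0.69, -0.58, 831.2], [-0.01, -0.65, -0.76, 1202.93], [0.0, 0.0, 0.0, 1.0]]}
```

View pics/t0.png

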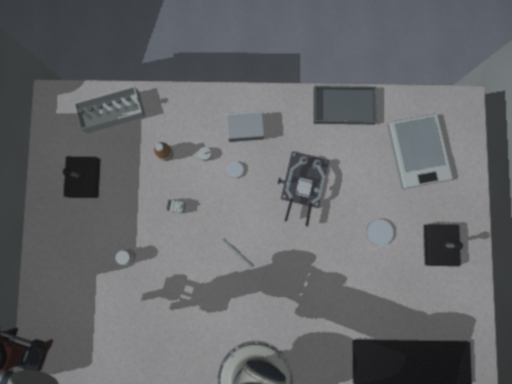

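View pics/s0.png

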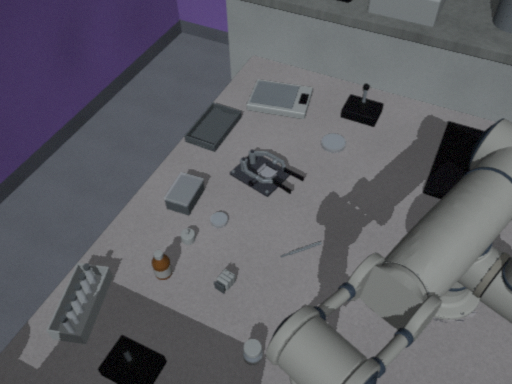

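The top view shows the cartridge near (177,205) with its dark cap to the left. The press is near (305,182) with its handles pointing down, toward the robot. I'll take enlarged crops and clouds of both.

```bash
python3 - <<'E'
from h import *
def cr(f,u,v,w): 
    p=cv2.imread(f'pics/{f}.png')[v-w:v+w,u-w:u+w]; return cv2.resize(p,(390,390)if 0 else (290,290),interpolation=cv2.INTER_CUBIC)
a=np.hstack([cr('t0',177,205,18),cr('t0',305,187,44)]);b=np.hstack([cr('s0',226,278,22),cr('s0',268,172,44)])
cv2.imwrite('pics/c0.png',cv2.convertScaleAbs(np.vstack([a,b]),alpha=1.3))
for n,f in(('top','t0'),('side','s0')):
    d=np.load(f'pics/{f}.npz'); W=cloud(n,d['d']); p=d['p'].astype(int)
    g=p.sum(2)
    reg={'cart':(slice(195,217),slice(164,190)) if n=='top' else (slice(262,296),slice(210,240)),
     'press':(slice(145,230),slice(272,335)) if n=='top' else (slice(140,200),slice(225,312))}
    for k,s in reg.items():
        w=W[s];q=g[s]; z=w[...,2]
        print(n,k,'bench z',np.nanmedian(z))
        if k=='cart':
            for nm,m in(('all',z>20),('hi',z>30),('bright',(z>27)&(q>400)),('dark',(z>24)&(q<330))):
                x=w[m]; 
                if len(x)>4:
                    r=cv2.minAreaRect(x[:,:2].astype(np.float32)); print(nm,len(x),np.round(x.mean(0),1),np.round(r[0],1),np.round(r[1],1),round(r[2],1))
        else:
            for nm,m in(('white nest',(q>480)&(z>20)),('pins',(z>52)),('grips',(q<130)&(z>40))):
                x=w[m]
                if len(x)>4: print(nm,len(x),np.round(x.mean(0),1),np.round(x.min(0),1),np.round(x.max(0),1))
E
```

```text
top cart bench z 1.608179137382649
all 192 [530.2 257.3  34.9] [530.8 259.2] [52.9 35.7] 81.5
hi 169 [530.2 256.5  36.1] [530.9 259.2] [52.9 35.5] 81.5
bright 96 [527.5 255.7  36.8] [527.9 254.8] [35.8 30.7] 83.4
dark 47 [532.9 262.4  32. ] [531.9 257.9] [50.1 33.6] 79.6
top press bench z 2.24547451777039
pins 549 [ 596.  -141.4   57.3] [ 474.2 -205.7   52. ] [689.2 -60.1  71. ]
side cart bench z 2.862833510506789
all 275 [529.8 260.4  35. ] [531.2 257.2] [54.8 37.5] 78.4
hi 231 [530.5 258.6  36.9] [531.1 257.1] [54.7 37.5] 78.1
bright 13 [529.8 268.9  37.1] [530.6 268.4] [ 7.5 22.5] 77.2
dark 98 [529.2 267.3  32.9] [530.6 257.3] [54.8 36.5] 78.3
side press bench z 3.776195400425877
pins 520 [ 591.6 -139.1   58. ] [ 471.2 -208.3   52. ] [691.1 -59.5  69.4]
grips 185 [ 529.5 -117.1   55.3] [ 473.3 -166.5   41.2] [622.2 -59.5  64.3]
```

View pics/c0.png

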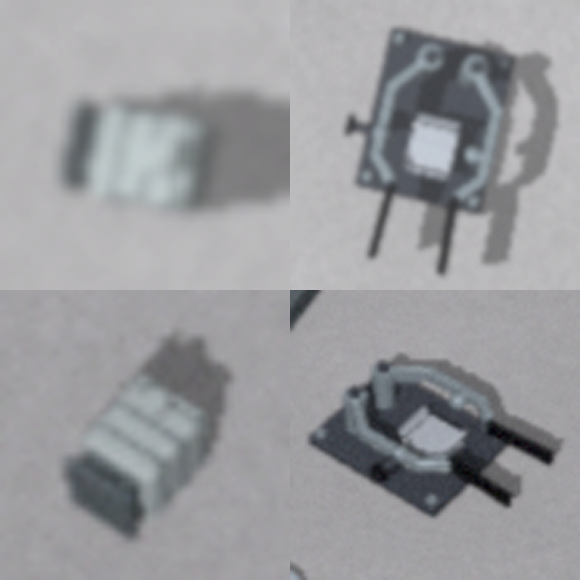

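```bash
python3 - <<'E'
from h import *
for n,f in(('top','t0'),('side','s0')):
    d=np.load(f'pics/{f}.npz'); W=cloud(n,d['d']); p=d['p'].astype(int); g=p.sum(2)
    s=(slice(195,217),slice(164,190)) if n=='top' else (slice(255,300),slice(205,245))
    w=W[s]; z=w[...,2]; print(n,'cart stub z>41:',np.round(w[z>41],0).tolist()[:25], 'maxz',np.nanmax(z))
    X=W.reshape(-1,3); G=g.reshape(-1)
    box=(abs(X[:,0]-590)<130)&(abs(X[:,1]+140)<90)
    X=X[box];G=G[box]; C=p.reshape(-1,3)[box]
    z=X[:,2]
    pin=X[(z>62)]
    _,l,c=cv2.kmeans(pin[:,:2].astype(np.float32),2,None,(3,50,.01),5,0); c=c[c[:,1].argsort()]; print('pins',len(pin),c.round(1).tolist(),'mid',c.mean(0).round(1),'yaw',np.degrees(np.arctan2(*(c[1]-c[0])[::-1]))-90)
    m=(z>26)&(z<40)&(G>380); w2=X[m]; r=cv2.minAreaRect(w2[:,:2].astype(np.float32)); print('pad',m.sum(),w2.mean(0).round(1),np.round(r[0],1),np.round(r[1],1),r[2])
    m=(z>8)&(z<17); r=cv2.minAreaRect(X[m][:,:2].astype(np.float32)); print('plate',np.round(r[0],1),np.round(r[1],1),r[2])
    m=(z>44)&(z<62)&(G<200)&(X[:,0]<550); w3=X[m]; _,l,c=cv2.kmeans(w3[:,:2].astype(np.float32),2,None,(3,50,.01),5,0)
    for i in(0,1):
        q=w3[l[:,0]==i]; v=cv2.fitLine(q[:,:2].astype(np.float32),cv2.DIST_HUBER,0,.01,.01).ravel(); print('grip',len(q),q.mean(0).round(1),q.min(0).round(0),q.max(0).round(0),'yaw',np.degrees(np.arctan2(v[1],v[0])).round(1))
E
```

```text
top cart stub z>41: [[531.0, 252.0, 44.0], [531.0, 249.0, 48.0], [532.0, 247.0, 42.0], [531.0, 243.0, 43.0], [528.0, 252.0, 48.0], [528.0, 249.0, 47.0], [528.0, 246.0, 46.0], [528.0, 240.0, 44.0], [525.0, 262.0, 41.0], [525.0, 248.0, 48.0], [525.0, 246.0, 44.0], [525.0, 243.0, 44.0], [519.0, 246.0, 41.0], [516.0, 253.0, 41.0]] maxz 48.21479171701094
pins 31 [[672.2000122070312, -156.5], [538.4000244140625, -146.6999969482422]] mid [ 605.3 -151.6] yaw 85.795944
pad 156 [ 594.3 -145.4   32. ] [ 594.6 -144.4] [40.3 40.8] 79.05741882324219
plate [ 622.9 -158.1] [145.1 162.6] 78.76548767089844
grip 19 [523.8 -96.3  57.2] [ 492. -104.   54.] [548. -88.  60.] yaw -15.0
grip 36 [ 515.2 -157.7   57.3] [ 477. -165.   53.] [ 542. -152.   61.] yaw -9.0
side cart stub z>41: [[544.0, 238.0, 43.0], [534.0, 244.0, 48.0], [532.0, 242.0, 47.0], [531.0, 239.0, 44.0], [528.0, 239.0, 45.0], [533.0, 246.0, 47.0], [530.0, 246.0, 49.0], [528.0, 244.0, 48.0], [526.0, 242.0, 47.0], [532.0, 248.0, 47.0], [530.0, 247.0, 46.0], [527.0, 246.0, 47.0], [530.0, 252.0, 48.0], [527.0, 247.0, 44.0], [524.0, 246.0, 44.0], [518.0, 241.0, 41.0], [529.0, 250.0, 41.0], [517.0, 248.0, 42.0], [526.0, 266.0, 42.0], [521.0, 274.0, 42.0]] maxz 48.92048388327248
pins 58 [[664.2999877929688, -159.60000610351562], [563.2000122070312, -138.39999389648438]] mid [ 613.8 -149. ] yaw 78.16225
pad 80 [ 592.1 -146.8   33.7] [ 592.3 -146.5] [37.6 34.8] 1.7571614980697632
plate [ 591.2 -141.9] [250.1 162.6] 1.6187670230865479
grip 79 [518.2 -94.2  54.9] [ 487. -109.   45.] [549. -83.  62.] yaw -16.2
grip 94 [ 509.6 -156.7   55. ] [ 471. -167.   45.] [ 550. -146.   62.] yaw -11.0
```

```bash
cat >> h.py <<'E'
NEST=np.array([593.5,-145.8]); NY=-12.
CART=np.array([530.9,258.5]); CY=-10.
def down(xy,z,yaw):
    best=None
    for y in(yaw,yaw+180,yaw-180):
        q=bot.ik([*xy,z],[0,90,y])
        if q is not None and (best is None or abs(q[5])<best[0]): best=(abs(q[5]),y)
    return [float(xy[0]),float(xy[1]),float(z)],[0,90,best[1]]
def ax(yaw): a=np.radians(yaw); return np.array([np.cos(a),np.sin(a)]),np.array([-np.sin(a),np.cos(a)])
E
python3 - <<'E'
from h import *
g=CART-6*ax(CY)[1]
hand.grip(64,20)
p,o=down(g,100,CY); bot.move_to(p,o)
p[2]=23; print(bot.move_linear(p,o,feed=100,force_limit=15), readout.read_tcp_pos())
hand.grip(20,20); print('w',readout.read_gripper_width())
p[2]=140; bot.move_linear(p,o,feed=150); print('w',readout.read_gripper_width(),readout.read_force())
q=NEST-6*ax(NY)[1]
P,_=down(q,115,NY); O=[0,90,NY+(o[2]-CY)]
bot.move_to(P,O); print(readout.read_time(),readout.read_qpos(),readout.read_tcp_pos(),readout.read_gripper_width())
a,_=snap('top','t1');b,_=snap('side','s1')
a=cv2.resize(a[140:240,255:365],None,fx=3.6,fy=3.6,interpolation=2);b=cv2.resize(b[95:205,210:320],a.shape[1::-1],interpolation=2)
cv2.imwrite('pics/c1.png',np.hstack([a,b])[:,:,::-1])
E
```

```text
False [530.3495248  252.81512138  23.84379848]
w 36.04976678523328
w 35.58621022823697 [-0.64742307  0.16636315 -0.85467032]
6.4083 [-1.74547926e+01  7.38463359e+00  7.98973659e+01  3.06228304e-02
  9.27172778e+01 -5.53063447e+00] [ 592.5094989  -150.47151534  115.05881087] 36.03106219990484
```

View pics/c1.png

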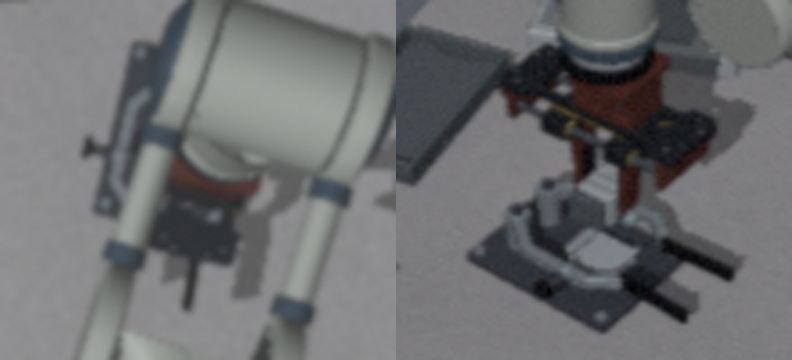

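The side view shows the cartridge upright in the fingers with the cap toward the left jaw, directly above the nest pad. Next I lower it under a force limit, release it and look.

```bash
python3 - <<'E'
from h import *
o=[0,90,round(NY,1)]
p=[*(NEST-6*ax(NY)[1]),66.]
R=readout.read_tcp_rot(); print('rot',R)
bot.move_linear(p,None,feed=60); print(readout.read_tcp_pos())
p[2]=54.; hit=bot.move_linear(p,None,feed=20,force_limit=5); t=readout.read_tcp_pos(); print(hit,t,readout.read_force())
hand.grip(58,20); bot.pause(.2)
p[2]=150.; bot.move_linear(p,None,feed=120)
bot.move_linear([450,0,200.],None,feed=300)
print(readout.read_time())
a,d=snap('top','t2');b,e=snap('side','s2')
a=cv2.resize(a[140:240,255:365],None,fx=3.6,fy=3.6,interpolation=2);b=cv2.resize(b[125:205,225:313],a.shape[1::-1],interpolation=2)
cv2.imwrite('pics/c2.png',np.hstack([a,b])[:,:,::-1])
for n,D in(('top',d),('side',e)):
    W=cloud(n,D).reshape(-1,3); r=W-[*NEST,0]; X,Y=ax(NY); x=r[:,:2]@X; y=r[:,:2]@Y
    m=(abs(x)<35)&(abs(y)<36)&(W[:,2]>63)&(W[:,2]<95); rr=cv2.minAreaRect(np.c_[x,y][m].astype(np.float32)); print(n,m.sum(),np.round(rr[0],1),np.round(rr[1],1),round(rr[2],1),'medz',np.median(W[m,2]).round(1),'max',W[m,2].max().round(1))
E
```

```text
rot [53.65386201 89.98002692 41.76368584]
[ 592.51801126 -151.77121335   66.52277417]
True [ 592.1347889  -151.64283869   55.23154688] [-0.57612274  0.14349532  4.30538846]
10.5833
top 175 [ 0.1 -3.9] [36.  62.1] 1.0 medz 67.6 max 78.1
side 116 [-1.   3.5] [36.8 51.5] 1.5 medz 68.7 max 76.1
```

View pics/c2.png

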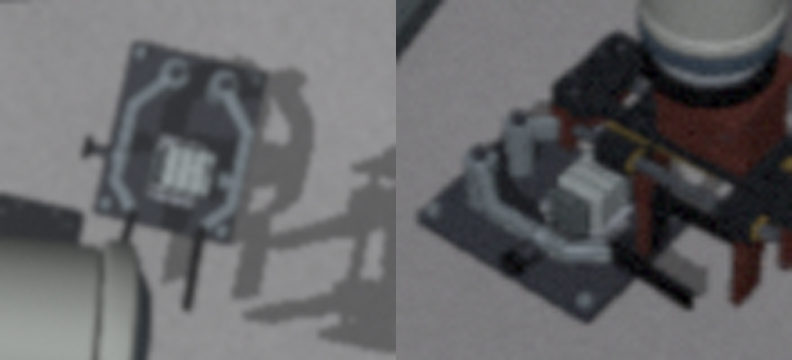

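The cartridge is seated: its top is at about 68 mm, it is centred between the lips, and its yaw is within 1° of the nest. Next is the squeeze, with small position steps and the lowest force that moves each one.

```bash
python3 - <<'E'
from h import *
hand.grip(88,10)
g=NEST-70*ax(NY)[0]
p,o=down(g,120,NY+90); bot.move_to(p,o)
p[2]=42.; print('hit',bot.move_linear(p,o,feed=80,force_limit=8),readout.read_tcp_pos(),readout.read_time())
f0=readout.read_force()
hand.grip(73,5); t=readout.read_time()
w=73
for i in range(4):
    w-=1.5; hand.grip(w,5); print(w,round(readout.read_gripper_width(),2),np.round(readout.read_force()-f0,1),round(readout.read_time()-t,2))
E
```

```text
hit False [ 525.50583321 -131.37370558   42.78175115] 13.675
71.5 71.46 [0.1 0.3 1.1] 0.24
70.0 70.02 [0.3 0.7 1.2] 0.48
68.5 68.19 [-0.3  0.4 -0. ] 0.72
67.0 66.86 [-1.3 -0.4  0.9] 0.97
```

```bash
python3 - <<'E'
from h import *
W=lambda: readout.read_gripper_width()
w=67.;c=None
while w>18:
    w-=1; hand.grip(w,5); a=W()
    if a-w>0.7:
        bot.pause(.15); a=W()
        if a-w>0.7: c=a;break
print('contact cmd',w,'act',a,'t',readout.read_time(), np.round(readout.read_force(),1))
log=[];F=6.;peak=0;w=a if c else None
while c and readout.read_time()<50 and c-w<9:
    w-=.5
    F=max(4.,F-3)
    while 1:
        hand.grip(w,F); a=W()
        if a-w<.35 or F>=19: break
        F+=1.5
    log.append((round(w,2),round(a,2),F)); peak=max(peak,F)
    if peak>=10 and (F<=peak-6 or a<w-1): print('GIVE');break
    if F>=19: break
print(log,readout.read_time())
E
```

```text
contact cmd 31.0 act 32.906466973677695 t 23.3417 [-0.  -0.1 -0.9]
GIVE
[(32.41, 32.67, 5.5), (31.91, 31.84, 7.0), (31.41, 31.55, 8.5), (30.91, 30.75, 8.5), (30.41, 30.73, 11.5), (29.91, 29.97, 13.0), (29.41, 29.69, 13.0), (28.91, 29.05, 14.5), (28.41, 28.48, 14.5), (27.91, 27.77, 14.5), (27.41, 27.41, 11.5), (26.91, 26.65, 8.5)] 31.3333
```

```bash
python3 - <<'E'
from h import *
W=lambda: readout.read_gripper_width()
for w in(26.4,25.8):
    hand.grip(w,4); bot.pause(.1); print(w,W())
E
```

```text
26.4 26.600187937690485
25.8 25.877688678289402
```

At 4 N the handles now move freely, so the cap has given way. I'll let them spring open and check.

```bash
python3 - <<'E'
from h import *
for w in (40,55,66,74): hand.grip(w,5)
hand.grip(88,5); 
p=list(readout.read_tcp_pos()); p[2]=150.; bot.move_linear(p,None,feed=120)
bot.move_linear([400,60,230.],None,feed=300)
print(readout.read_time())
a,d=snap('top','t3');b,e=snap('side','s3')
a=cv2.resize(a[140:240,255:365],None,fx=3.6,fy=3.6,interpolation=2);b=cv2.resize(b[125:205,225:313],a.shape[1::-1],interpolation=2)
cv2.imwrite('pics/c3.png',np.hstack([a,b])[:,:,::-1])
X,Y=ax(NY)
for n,D,k in(('top',d,'t2'),('side',e,'s2')):
  for nm,DD in(('before',np.load(f'pics/{k}.npz')['d']),('after',D)):
    W=cloud(n,DD).reshape(-1,3); r=W-[*NEST,0]; x=r[:,:2]@X; y=r[:,:2]@Y
    m=(abs(x)<14)&(abs(y)<40)&(W[:,2]>60)&(W[:,2]<72); print(n,nm,m.sum(),'y',np.percentile(y[m],[1,99]).round(1),'z',np.median(W[m,2]).round(1))
E
```

```text
36.1417
top before 136 y [-30.9  27. ] z 66.9
top after 118 y [-37.2  29.5] z 67.3
side before 86 y [-16.  28.] z 67.9
side after 84 y [-39.2  30.4] z 67.6
```

View pics/c3.png

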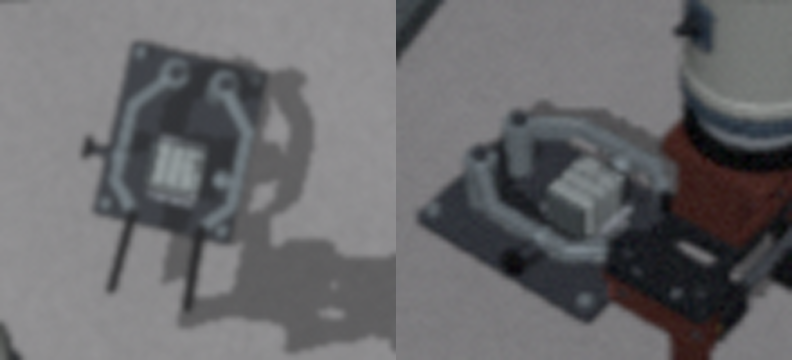

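```bash
python3 - <<'E'
from h import *
X,Y=ax(NY)
for k,n in(('t2','top'),('t3','top'),('s2','side'),('s3','side')):
    D=np.load(f'pics/{k}.npz'); W=cloud(n,D['d']).reshape(-1,3); G=D['p'].reshape(-1,3).sum(1); r=W-[*NEST,0]; x=r[:,:2]@X; y=r[:,:2]@Y
    print(k)
    for a in range(-38,40,3):
        m=(abs(x)<13)&(y>=a)&(y<a+3)&(W[:,2]>25)&(W[:,2]<95)
        if m.sum(): print((a,int(m.sum()),int(np.median(W[m,2])),int(W[m,2].max()),int(np.median(G[m]))),end=' ')
    print()
a=[cv2.resize(cv2.imread(f'pics/{k}.png')[v:v+34,u:u+44],(396,300),interpolation=cv2.INTER_CUBIC) for k,u,v in(('t2',283,172),('t3',283,172),('s2',248,156),('s3',248,156))]
cv2.imwrite('pics/c4.png',cv2.convertScaleAbs(np.vstack([np.hstack(a[:2]),np.hstack(a[2:])]),alpha=1.3))
E
```

```text
t2
(-38, 4, 57, 59, 285) (-35, 7, 57, 63, 236) (-32, 5, 52, 54, 214) (-26, 4, 65, 67, 315) (-23, 7, 67, 67, 331) (-20, 8, 67, 77, 390) (-17, 7, 72, 77, 431) (-14, 7, 75, 77, 440) (-11, 8, 72, 77, 431) (-8, 11, 68, 78, 426) (-5, 8, 68, 72, 452) (-2, 9, 68, 70, 449) (1, 7, 66, 72, 423) (4, 9, 69, 72, 421) (7, 8, 67, 72, 451) (10, 8, 67, 71, 429) (13, 9, 65, 69, 349) (16, 11, 62, 70, 275) (19, 9, 62, 65, 243) (22, 7, 65, 67, 240) (25, 12, 64, 68, 216) 
t3
(-38, 7, 56, 61, 318) (-35, 3, 58, 62, 354) (-32, 6, 54, 59, 266) (-17, 8, 65, 69, 294) (-14, 8, 67, 72, 349) (-11, 6, 67, 77, 396) (-8, 8, 71, 79, 427) (-5, 7, 73, 78, 440) (-2, 8, 72, 78, 423) (1, 9, 68, 77, 423) (4, 9, 67, 69, 447) (7, 8, 65, 68, 434) (10, 8, 67, 70, 415) (13, 9, 69, 73, 432) (16, 8, 68, 71, 446) (19, 8, 68, 72, 399) (22, 9, 63, 68, 296) (25, 7, 65, 69, 249) (28, 9, 62, 74, 218) 
s2
(-17, 3, 65, 70, 347) (-14, 5, 70, 71, 310) (-11, 5, 70, 76, 343) (-8, 7, 70, 73, 371) (-5, 6, 68, 72, 374) (-2, 5, 69, 71, 369) (1, 6, 69, 72, 355) (4, 7, 68, 74, 377) (7, 8, 66, 70, 391) (10, 8, 66, 70, 349) (13, 15, 64, 74, 244) (16, 3, 66, 66, 206) (19, 10, 61, 68, 189) (22, 25, 46, 69, 186) (25, 22, 59, 73, 183) (28, 5, 56, 72, 190) 
s3
(-38, 4, 54, 60, 324) (-35, 4, 56, 65, 252) (-32, 5, 59, 64, 296) (-29, 1, 56, 56, 239) (-20, 2, 65, 67, 292) (-14, 1, 66, 66, 341) (-11, 8, 70, 79, 343) (-8, 7, 67, 82, 341) (-5, 7, 71, 81, 365) (-2, 9, 68, 78, 375) (1, 3, 72, 77, 347) (4, 10, 69, 72, 382) (7, 4, 70, 74, 377) (10, 10, 69, 72, 366) (13, 3, 70, 72, 362) (16, 8, 67, 70, 393) (19, 7, 70, 75, 378) (22, 19, 59, 68, 185) (25, 24, 45, 72, 175) (28, 8, 58, 68, 182) (31, 1, 68, 68, 185)
```

View pics/c4.png

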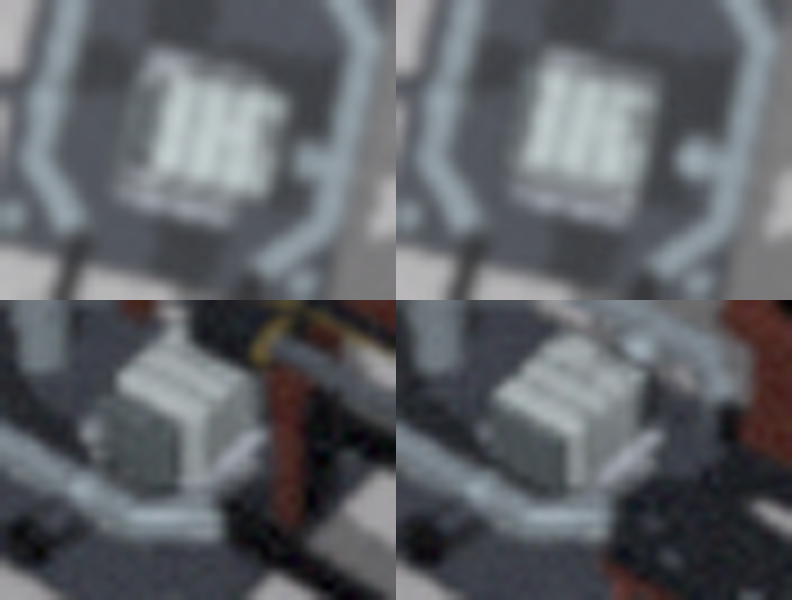

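```bash
python3 -c "
from h import *
bot.close_job(); print(readout.read_time())"
```

```text
the job is handed in; nothing more can be done
the job is handed in; nothing more can be done
```

The cartridge is in the nest with its cap snapped in, the handles are open, and the job is handed in. It had used about 36 s of the 64 s at the last reading before hand-in.

**Placing:** I gripped the white part across its width and set it down upright, cap toward the left jaw, under a 5 N force limit. Its top measured about 68 mm (68 expected) and it was within 1 mm of centre and 1.5° of square. I then let go.

**Squeeze:** The jaws met the cartridge at a grip opening of about 33 mm. The force needed per finger rose to about 14.5 N near 28–29 mm, then dropped to 8.5 N or less by 26.7 mm. To confirm the give, I closed to 25.9 mm at 4 N; the handles moved freely, so I let them spring open.

**Last checks:**
- **Length:** In the top depth image the cartridge went from about 54 to 47 mm, close to the stated 52 to 46. That is coarse, about ±2 mm, so it doesn't by itself show the cap is inside 5.2–6.6 mm.
- **Not crushed:** The jaws closed only about 4 mm after contact, so they could not have pushed the cap past home.
- **Position:** The cartridge slid about 6 mm toward the left jaw, as the nest allows. It is still upright between the lips.
- **Other things on the bench:** The arm was not sent near them. I did not measure each one again.

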